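Lay a pump housing over its stops and chock it

TASK

Without lifting the cast pump housing, slide it over the bench until it stands square against the two short yellow stops and centred on them, then push its upper part so that it tips over the stops and comes to lie on its side, its blue-capped face up, its head between the stops and the end plate. Then push the wooden wedge, thin end first, through the gap between the two stops and under the housing's raised end until it jams tight and takes weight, and let go of it. Leave the brake cylinder, the green bottle and the red can where they stand.

Things in the scene. Friction and masses are not known exactly. Their poses are not given: they have to be found in the camera images.
- stop_line (a point): two short yellow steel stops, bolted to the bench. The point: on the bench, mid-way between them, in the plane of their near faces. Level +y points in the tipping direction, from the housing's start over the stops to the end plate; x runs along the stops. Each stop is 30 mm along x, 14 mm along y (y 0 to 14), 22 mm high, centred at x -43 and +43 mm: a 56 mm gap between them
- end_plate (a point): the upright yellow steel plate beyond the stops, bolted to the bench, 150 mm long (along the stops), 10 mm thick, 100 mm high; the point is on the bench at the middle of its near face, 150 mm past the stops' near faces. The laid housing's head butts against it when the wedge pushes the housing on. Axes as for the stops
- housing_mid (a point): the hollow cast-aluminium pump housing, a loose box 110 (own x) by 90 (own y) by 160 mm (own z), 0.7 to 0.95 kg, upright at the start; the point is its centre, 80 mm above its underside. Own +y face looks roughly at the stops, -y face has a dark flange with a blue cap, two copper plugs mark its head (+z). Pushed slowly below 45 mm it slides; a high push or a jolt (also by the hand's body) tips it
- housing: the housing's underside centre; it starts in line with the stops or up to 45 mm off to the side away from the robot. Once laid, it rests on the stops' top edges and on its head's lower edge on the bench, sloping about 13 degrees down to the head (own x stays level, roll about x near -100 degrees); the raised end is then 33 to 37 mm above the bench and reaches 20 to 50 mm back from the stops' near faces
- wedge_tail (a point): a loose wooden wedge lying flat, 40 mm wide (own x), 155 mm long (own y), 0.14 kg: a straight tail 60 mm long and 50 mm high with a red band, then a ramp 95 mm long, falling from 50 to 4 mm at the thin end. The point is the tail's centre, 25 mm above its underside; own +y points to the thin end, 125 mm ahead; the tail's end is 30 mm behind
- wedge_tip (a point): the middle of the wedge's thin end, on its underside; axes as for the wedge's tail. Pushed under the housing, the wedge bites when some 65 to 80 mm of it are beneath, resists with 8 N or more once the head meets the plate, as it takes the weight, and stays jammed when let go; pushed harder it only raises the housing further
- wedge: the wedge again: its origin is on its underside, 55 mm ahead of the tail's point; axes as for the tail
- brake_cylinder: bystander, loose: a brake master cylinder with yellow reservoir and black cap, 50 mm (own x) by 130 mm (own y), 87 mm high; origin at the centre of its underside. It and the wedge lie side by side, either way round
- fluid_bottle: bystander, loose: a green bottle, 64 mm in diameter, 180 mm high, beside where the housing will lie, on the robot's side; origin at the centre of its underside
- grease_can: bystander, loose: a red can, 68 mm in diameter, 85 mm high, beside where the housing will lie, on the side away from the robot; origin at the centre of its underside
Things that resemble listed ones, but are neither listed nor needed, are in the scene too. What is shaped like the housing but pink, purple or turquoise is not meant.

How it is judged (in metres and radians):
On the way, in this order (a step that is already met when the one before it is completed fails the run):
1. the housing stands upright, square against the two stops and centred on them (x of housing_mid in the frame of stop_line between -0.025 and 0.025 m and angle between the x axis of housing_mid and the x axis of stop_line, either way round below 0.12 rad and angle between housing_mid's own z axis and vertical below 0.1 rad and y of housing_mid in the frame of stop_line between -0.053 and -0.03 m), for 0.2 s.
2. the housing lies on its side over the stops, blue cap up, at rest (x of housing_mid in the frame of stop_line between -0.025 and 0.025 m and angle between the x axis of housing_mid and the x axis of stop_line, either way round below 0.12 rad and angle between housing_mid's own z axis and vertical between 1.65 and 1.95 rad and angle between housing_mid's own y axis and vertical above 2.75 rad and y of housing_mid in the frame of stop_line between 0.02 and 0.11 m and height (world z) of housing_mid between 0.04 and 0.085 m and linear speed of housing below 0.03 m/s), for 0.2 s.
At the end, for the whole second after the job is handed in: The housing lies on its side over the stops, cap up, square within 0.12 rad, centred within 25 mm, its centre 20 to 110 mm past the stops' near faces; the wedge lies flat, thin end between and past the stops, loaded by the housing with over 1 N; all at rest and released, bystanders undisturbed (x of housing_mid in the frame of stop_line between -0.025 and 0.025 m and angle between the x axis of housing_mid and the x axis of stop_line, either way round below 0.12 rad and angle between housing_mid's own z axis and vertical between 1.65 and 1.95 rad and angle between housing_mid's own y axis and vertical above 2.75 rad and y of housing_mid in the frame of stop_line between 0.02 and 0.11 m and height (world z) of housing_mid between 0.04 and 0.085 m and linear speed of each of housing, wedge below 0.02 m/s and contact force between wedge and housing above 1 N and angle between wedge_tail's own z axis and vertical below 0.1 rad and angle between the y axis of wedge_tail and the y axis of stop_line, either way round below 0.2 rad and x of wedge_tip in the frame of stop_line between -0.02 and 0.02 m and y of wedge_tip in the frame of stop_line between 0.014 and 0.13 m); the robot touches nothing.
It fails at once if the housing was lifted (height (world z) of housing_mid above 0.115 m).
It fails at once if the brake cylinder was disturbed (moved 30 mm or tipped) (distance of brake_cylinder from where it was at the start of the episode above 0.03 m or angle between brake_cylinder's own z axis and vertical above 0.35 rad).
It fails at once if the green bottle was disturbed (moved 30 mm or tipped) (distance of fluid_bottle from where it was at the start of the episode above 0.03 m or angle between fluid_bottle's own z axis and vertical above 0.35 rad).
It fails at once if the red can was disturbed (moved 30 mm or tipped) (distance of grease_can from where it was at the start of the episode above 0.03 m or angle between grease_can's own z axis and vertical above 0.35 rad).
It also fails if it takes over 72 s, if anything falls off the work surface, if the arm or the gripper's body presses on something with over 40 N, if the wrist force passes 120 N, or if a joint passes its speed limit or range.

ROBOT

A 6-joint arm with a two-finger parallel gripper is mounted at the origin on the work surface. World frame = base frame: x ahead of the robot, y to its left, z up, the work surface at z = 0. Lengths are in mm, angles in rad, forces in N, time in s.
With the tool pointing down it reaches from about 325 to 900 mm from the base axis. Payload 6.1 kg.
Tool frame: the origin (TCP) lies at the very end of the fingers, on their centre line; the grasp point (between the pads) lies 19 mm behind it; z points along the fingers, y is the line along which they close (so a half turn about z gives the same grasp; the last joint's range is limited). The gripper opens to 87 mm and grips with 3 to 60 N. Pads are 19 mm wide; open, the fingers measure 117 mm over their backs; the gripper's body (75 mm by 190 mm) begins 51 mm behind the grasp point.
Start: joints at [1.08, 0.22, 1.526, -0, 1.395, -0.126], TCP at [222.974, 583.865, 222.538] pointing down, gripper open.
Joint ranges: [-2.98, 2.98], [-0.91, 2.08], [0.09, 2.57], [-1.24, 4.39], [0.2, 2.65], [-2.68, 2.68]. Speed limits (rad/s): [2.57, 2.57, 3.01, 3.14, 3.14, 3.14].

INTERFACE

Orientations are given as a unit quaternion [w, x, y, z].
In Python, from cell import ctrl gives the robot as it stands. The module is installed in compiled form; this text tells all that it offers.
- The arm moves only by the tool apply_moves, never from a script. Its arguments are lists of equal length, an entry for each row: "linear": the shift along the tool's x, y, z in m, a list of three; "twist": the turn, a rotation vector about the tool's x, y, z in degrees, a list of three; "claw": the finger opening in m, from 0 to 0.087. In form: {"linear": [[dx, dy, dz], ...], "twist": [[rx, ry, rz], ...], "claw": [claw, ...]}. A call has 1 to 8 rows; each row is the pose to reach, as a shift and turn from the pose commanded when the call began, along the tool's axes at that moment; what a row does not reach only later rows make up. A row lasts 1/8 s, in which the tool goes at most 62.5 mm and 10.7 degrees, less where a joint would pass 70% of its speed; a pose out of reach is approached as far as the arm can. A call with a gripper value outside its range is refused whole. The fingers move at their own pace and stop on an object; "squeeze" is the grip in N (left out, the last holds). Time passes only in rows, so rows that repeat a pose let the fingers close. It gives the time, the measured TCP pose, the force, the opening and the grip force at its end, in the units of the state.
- ctrl.state(): the state, without advancing time (a new reading comes with each control period).
- ctrl.snapshot(name): name is "side" or "top" or "wrist"; returns a dict with "image" (420x560x3 uint8, blue, green, red), "camera_matrix" (3x3 intrinsics, pixels), "xyz" and "orientation" of the camera in the world. Camera axes: x right, y up, looking along -z (the intrinsics and any distortion apply to the point x, -y, -z); pixel columns grow to the right and rows downward; lengths in mm; the calibration is good to about 2 mm. A picture is of the moment at which its call begins. There is no depth.
- ctrl.job_done(): hands the job in; it is judged then, once.
The state is a dict: "time_s": time; "joint_pos": joint angles; "qvel": joint speeds; "joint_efforts": joint torques, N m; "ee_pos": TCP position; "tcp_rot": TCP orientation; "force": force on the tool from outside, world axes, zero at the start; "wrist_torque": the same for the moment, N m; "grip_width": finger opening in mm; "grasp_force": force on a finger pad.
Only numpy, scipy, OpenCV 4.12 (cv2) and the standard library are available. Lean on these libraries where they do the work, as an engineer would, in place of code of your own. Each camera call takes 0.05 s, during which the arm holds its last target. There are 200 camera calls.

## Working session

There is one attempt and no reset: what is moved stays moved. The work goes in short steps, Python scripts to look and compute and a tool call to move; the robot and the scene stay as the last step left them, time stands still between calls to the robot, and variables do not carry over. Pictures are saved under pics/ and viewed, at most 10 in all, crops included, and the job is handed in when it is done.

Besides the shell and the picture viewer there is one more tool, called by a JSON object that holds its "name" and its "arguments", one argument or row to a line. apply_moves: Moves the arm, as the interface text tells. Its arguments: {"type":"object","properties":{"linear":{"type":"array"},"twist":{"type":"array"},"claw":{"type":"array"},"squeeze":{"type":"number"}},"required":["linear","twist","claw"]}

```bash
mkdir -p pics; cat > h.py <<'E'
import numpy as np, cv2
from scipy.spatial.transform import Rotation as R
from cell import ctrl
def rot(q): return R.from_quat([q[1],q[2],q[3],q[0]])
def snap(n,f):
    s=ctrl.snapshot(n); cv2.imwrite(f'pics/{f}.png',s['image']); np.savez(f'{f}.npz',K=s['camera_matrix'],p=s['xyz'],q=s['orientation']); return s
def px2w(f,uv,z):
    d=np.load(f'{f}.npz'); K=d['K'];u,v=uv
    r=np.linalg.inv(K)@[u,v,1]; r=rot(d['q']).apply([r[0],-r[1],-r[2]])
    return d['p']+r*(z-d['p'][2])/r[2]
def w2px(f,P):
    d=np.load(f'{f}.npz'); c=rot(d['q']).inv().apply(np.array(P)-d['p']); v=d['K']@[c[0],-c[1],-c[2]]; return v[:2]/v[2]
E
python3 - <<'E'
from h import *
for n in ['top','side']:
    s=snap(n,n+'0'); print(n,s['xyz'],s['orientation'],s['camera_matrix'])
    cv2.imwrite(f'pics/{n}0b.png',cv2.resize(s['image'],(800,600)))
print(ctrl.state())
E
```

```text
top [472.72917043  -2.76180454 919.95450291] [-0.6997179  -0.01884053  0.04926156  0.71246979] [[408.64338413   0.         273.9777241 ]
 [  0.         408.64338413 212.70298404]
 [  0.           0.           1.        ]]
side [ 383.07065814  264.23654096 1052.0840294 ] [-0.24212952 -0.04120917  0.14567515  0.95835998] [[500.72638868   0.         276.95374066]
 [  0.         500.72638868 215.04321146]
 [  0.           0.           1.        ]]
{'time_s': 0.1, 'joint_pos': array([ 1.07988239e+00,  2.21152602e-01,  1.52749019e+00,  1.67853238e-05,
        1.39468725e+00, -1.26125722e-01]), 'qvel': array([-0.00076186, -0.00072171, -0.00344199,  0.00047131, -0.00066438,
       -0.0001973 ]), 'joint_efforts': array([ 1.51165779e-03, -4.95948672e+01, -3.88514256e+01,  7.03338417e-02,
        5.16340393e-02, -5.33641867e-05]), 'ee_pos': array([222.72112015, 583.37977999, 221.54678131]), 'tcp_rot': array([-2.71648953e-04,  1.81385869e-01,  9.83411619e-01, -8.25168147e-04]), 'force': array([ 0.0044652 , -0.18209621, -0.61558598]), 'wrist_torque': array([ 0.0183626 ,  0.01037926, -0.00201995]), 'grasp_force': 0.0, 'grip_width': 87.06383541289705}
```

View pics/top0b.png

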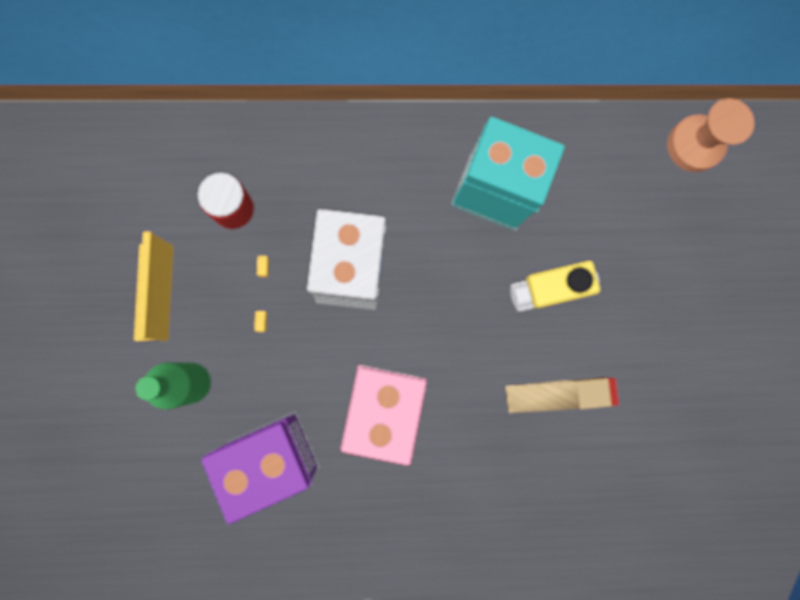

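View pics/side0b.png

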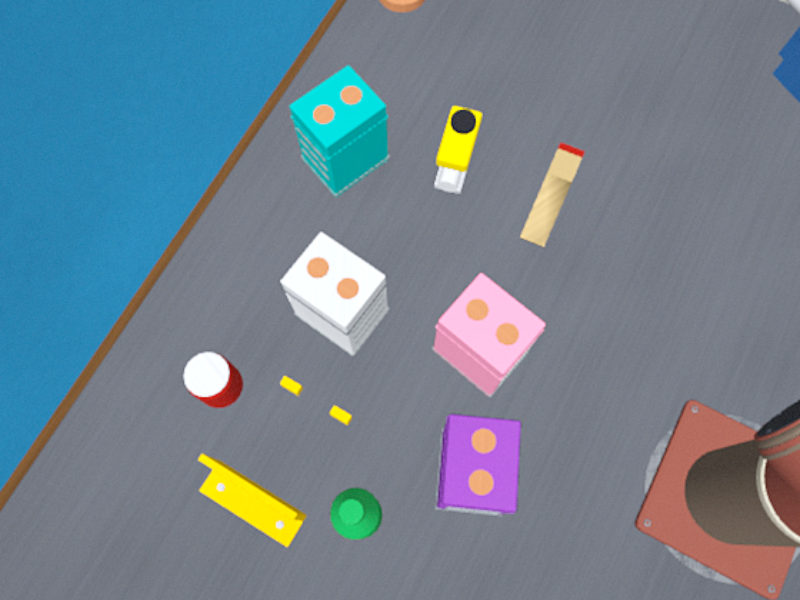

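The top view (800x600 pixels) shows these things:
- **Housing candidates:** white at (347,255), pink at (385,415), purple at (258,470), turquoise at (510,170). White is the housing.
- **Fixtures:** stops at (262,266) and (260,321), plate at (150,290).
- **Wedge:** at (560,395), red tail at the right, thin end at the left.
- **Bystanders:** brake cylinder at (555,287), bottle at (160,387), can at (222,195).

Next I take a close crop to check the choice and measure.

```bash
python3 - <<'E'
from h import *
im=cv2.imread('pics/top0.png')
c=im[125:305,80:320]; cv2.imwrite('pics/c1.png',cv2.resize(c,None,fx=3.3,fy=3.3,interpolation=cv2.INTER_CUBIC))
s=0.7
for n,uv,z in [('stopA',(262,266),22),('stopB',(260,321),22),('plateTop1',(147,233),100),('plateTop2',(137,340),100),('w thin1',(506,387),4),('w thin2',(509,412),4),('w tail1',(615,378),50),('w tail2',(618,404),50),('h tl',(318,210),160),('h tr',(385,216),160),('h br',(376,298),160),('h bl',(307,291),160),('can',(221,194),85),('bottle',(148,388),180),('brake cap',(580,280),87),('brakefront',(522,296),40),('pink tl',(359,366),160),('pink tr',(427,379),160),('pinkbr',(410,465),160),('pinkbl',(342,452),160),('purp',(258,470),160),('turq',(513,162),160)]:
    print(n,px2w('top0',np.array(uv)*s,z).round(0))
E
```

```text
stopA [621. 156.  22.]
stopB [536. 159.  22.]
plateTop1 [657. 303. 100.]
plateTop2 [507. 313. 100.]
w thin1 [ 427. -220.    4.]
w thin2 [ 388. -224.    4.]
w tail1 [ 439. -375.   50.]
w tail2 [ 400. -378.   50.]
h tl [672.  58. 160.]
h tr [663. -30. 160.]
h br [554. -16. 160.]
h bl [565.  74. 160.]
can [717. 204.  85.]
bottle [444. 268. 180.]
brake cap [ 584. -316.   87.]
brakefront [ 566. -242.   40.]
pink tl [466.   7. 160.]
pink tr [447. -80. 160.]
pinkbr [339. -56. 160.]
pinkbl [357.  30. 160.]
purp [338. 136. 160.]
turq [ 736. -205.  160.]
```

View pics/c1.png

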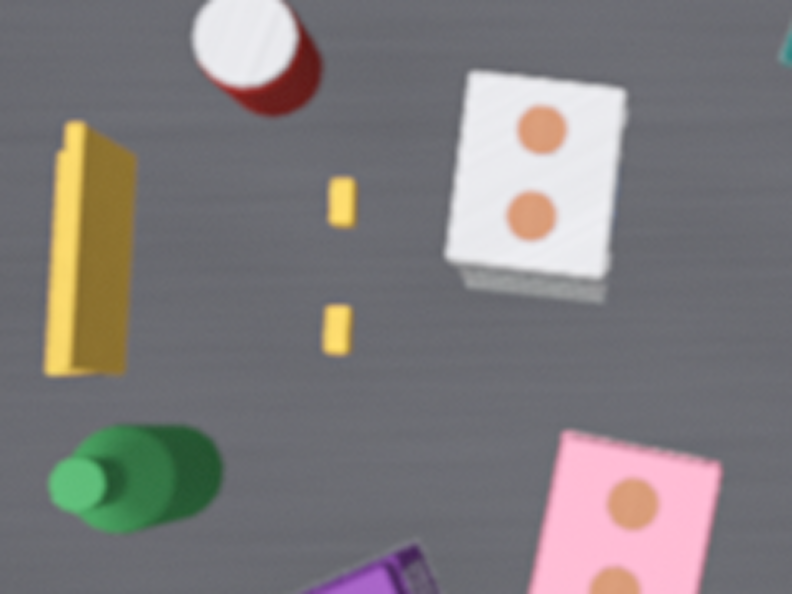

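```bash
cat >> h.py <<'E'
def stopframe(P):  # world xy -> stop frame
    P=np.array(P)[:2]-SO; c,s=np.cos(SY),np.sin(SY); return np.array([P[0]*c+P[1]*s,-P[0]*s+P[1]*c])
E
python3 - <<'E'
from h import *
def q(n,u,v,z): p=px2w('top0',(u/3.3+80-.35,v/3.3+125-.35),z); print(n,p.round(1)); return p
im=cv2.imread('pics/top0.png'); hsv=cv2.cvtColor(im,cv2.COLOR_BGR2HSV)
m=cv2.inRange(hsv,(15,120,140),(35,255,255)); n,l,st,ce=cv2.connectedComponentsWithStats(m)
for i in range(1,n): print(st[i],ce[i],px2w('top0',ce[i],22).round(1))
q('A1',355,179,22);q('A2',355,227,22);q('B1',352,306,22);q('B2',350,354,22)
q('P1',86,124,100);q('P2',71,375,100);q('Pb1',137,155,0);q('Pb2',126,375,0)
for a in [(470,72),(626,90),(606,277),(446,260)]: q('H',*a,160)
q('Hb',468,288,0);q('Hb',605,302,0)
E
```

```text
[  94  162   26   77 1298] [106.36440678 199.9614792 ] [593.  322.5  22. ]
[180 179   8  15 109] [183.58715596 186.16513761] [621.1 155.8  22. ]
[369 183  51  32 852] [390.55516432 199.50938967] [ 584.8 -304.7   22. ]
[109 216   1   1   1] [109. 216.] [557.8 316.2  22. ]
[178 218   9  14 105] [182.11428571 224.40952381] [536.8 158.9  22. ]
[107 223   1   1   1] [107. 223.] [542.6 320.2  22. ]
A1 [637.3 147.8  22. ]
A2 [604.9 147.8  22. ]
B1 [552.  149.8  22. ]
B2 [520.2 151.1  22. ]
P1 [658.9 297.  100. ]
P2 [506.5 302.9 100. ]
Pb1 [659.7 298.9   0. ]
Pb2 [510.  303.9   0. ]
H [673.2  59.4 160. ]
H [661.9 -29.8 160. ]
H [554.  -16.4 160. ]
H [565.   73.7 160. ]
Hb [565.  75.   0.]
Hb [553.9 -18.3   0. ]
```

{"name": "apply_moves", "arguments": {
  "linear": [
    [0,0,-0.04],
    [0,0,-0.08]
  ],
  "twist": [
    [0,0,0],
    [0,0,0]
  ],
  "claw": [0.05,0.05],
  "squeeze": 20
}}

```text
time_s: 0.35
ee_pos: [222.6, 583.2, 302.1]
tcp_rot: [-0.0, 0.181, 0.983, -0.001]
force: [1.2, 0.9, 0.3]
grip_width: 74.0
grasp_force: 0.0
```

```bash
cat >> h.py <<'E'
SO=np.array([578.5,150.2]); SY=np.radians(-2.1)
B=np.array([[-1,0,0],[0,1,0],[0,0,-1.]]).T
def tgt(yaw,tilt):  # tool tips toward horizontal dir: yaw=0 -> toward -x
    return R.from_euler('z',yaw,degrees=True)*R.from_matrix(B)*R.from_euler('y',tilt,degrees=True)
def go(pos,T,frm=None):
    s=ctrl.state(); p,Rn=(s['ee_pos'],rot(s['tcp_rot'])) if frm is None else frm
    print('lin',(Rn.inv().apply(np.array(pos)-p)/1000).round(4).tolist(),'twist',np.degrees((Rn.inv()*T).as_rotvec()).round(1).tolist()); return np.array(pos,float),T
E
python3 - <<'E'
from h import *
T=tgt(-2.1,45)
f=go((740,25,270),T); f=go((740,25,120),T,f); f=go((710,22,25),T,f)
E
```

```text
lin [-0.6825, -0.3368, 0.0328] twist [7.2, 44.5, -17.9]
lin [-0.1061, -0.0, 0.1061] twist [0.0, 0.0, 0.0]
lin [-0.0461, -0.0041, 0.0883] twist [0.0, 0.0, 0.0]
```

{"name": "apply_moves", "arguments": {
  "linear": [
    [-0.6825,-0.3368,0.033],
    [-0.6825,-0.3368,0.033],
    [-0.6825,-0.3368,0.033],
    [-0.6825,-0.3368,0.033],
    [-0.6825,-0.3368,0.033],
    [-0.6825,-0.3368,0.033],
    [-0.6825,-0.3368,0.033],
    [-0.6825,-0.3368,0.033]
  ],
  "twist": [
    [7.2,44.5,-17.9],
    [7.2,44.5,-17.9],
    [7.2,44.5,-17.9],
    [7.2,44.5,-17.9],
    [7.2,44.5,-17.9],
    [7.2,44.5,-17.9],
    [7.2,44.5,-17.9],
    [7.2,44.5,-17.9]
  ],
  "claw": [0.05,0.05,0.05,0.05,0.05,0.05,0.05,0.05]
}}

```text
time_s: 1.35
ee_pos: [563.7, 215.8, 280.0]
tcp_rot: [-0.382, 0.017, 0.924, 0.008]
force: [0.3, 1.3, 0.0]
grip_width: 50.7
grasp_force: 0.0
```

```bash
python3 - <<'E'
from h import *
s=ctrl.state(); print(s['joint_pos'].round(2),s['ee_pos'].round(1)); T=tgt(-2.1,45)
f=go((740,25,250),T);f=go((740,25,120),T,f); f=go((710,22,25),T,f)
E
```

```text
[ 0.16  0.76  0.87  0.18  2.28 -1.32] [563.7 215.8 280. ]
lin [-0.1505, -0.1843, -0.1086] twist [0.1, 0.1, 0.1]
lin [-0.0919, -0.0, 0.0919] twist [0.0, 0.0, 0.0]
lin [-0.0461, -0.0041, 0.0883] twist [0.0, 0.0, 0.0]
```

{"name": "apply_moves", "arguments": {
  "linear": [
    [-0.1505,-0.184,-0.1085],
    [-0.1505,-0.184,-0.1085],
    [-0.1505,-0.184,-0.1085],
    [-0.1505,-0.184,-0.1085],
    [-0.1505,-0.184,-0.1085],
    [-0.1505,-0.184,-0.1085],
    [-0.1505,-0.184,-0.1085]
  ],
  "twist": [
    [0,0,0],
    [0,0,0],
    [0,0,0],
    [0,0,0],
    [0,0,0],
    [0,0,0],
    [0,0,0]
  ],
  "claw": [0.05,0.05,0.05,0.05,0.05,0.05,0.05]
}}

```text
time_s: 2.22
ee_pos: [706.7, 28.3, 247.6]
tcp_rot: [-0.372, 0.016, 0.928, 0.009]
force: [-0.5, -0.1, -0.4]
grip_width: 50.2
grasp_force: 0.0
```

{"name": "apply_moves", "arguments": {
  "linear": [
    [-0.04,0,0.04],
    [-0.08,0,0.08],
    [-0.092,0,0.092],
    [-0.092,0,0.092]
  ],
  "twist": [
    [0,0,0],
    [0,0,0],
    [0,0,0],
    [0,0,0]
  ],
  "claw": [0.05,0.05,0.05,0.05]
}}

```text
time_s: 2.72
ee_pos: [709.2, 28.3, 115.8]
tcp_rot: [-0.373, 0.016, 0.928, 0.009]
force: [0.7, 0.5, 1.1]
grip_width: 50.0
grasp_force: 0.0
```

```bash
python3 - <<'E'
from h import *
s=ctrl.state(); print(s['joint_pos'].round(2),s['ee_pos'].round(1)); T=tgt(-2.1,45)
f=go((705,22,25),T); f=go((680,22.5,25),T,f);f=go((637,24,25),T,f)
E
```

```text
[-0.06  1.3   0.29 -0.02  2.32 -1.61] [709.2  28.3 115.8]
lin [-0.06, -0.0068, 0.0682] twist [0.2, 1.2, 0.2]
lin [0.0177, -0.0004, 0.0177] twist [0.0, 0.0, 0.0]
lin [0.0304, -0.0001, 0.0304] twist [0.0, 0.0, 0.0]
```

```bash
python3 - <<'E'
from h import *
j=ctrl.state()['joint_pos']; print(j)
S=[((.22115,1.5275,1.3947),(np.hypot(222.72,583.38),221.5)),((j[1],j[2],j[4]),(np.hypot(709.2,28.3),115.8)),((.76,.87,2.28),(np.hypot(563.7,215.8),280.))]
A=[];b=[]
for (a,c,e),(r,z) in S:
    A+= [[1,np.sin(a),np.sin(a+c),np.sin(a+c+e),0],[0,np.cos(a),np.cos(a+c),np.cos(a+c+e),1]]; b+=[np.sqrt(r*r-78**2),z]
x,res,rk,sv=np.linalg.lstsq(np.array(A),np.array(b),rcond=None); print('a0 L1 L2 D h',x,res,sv)
E
```

```text
[-0.06340118  1.2974171   0.28600203 -0.02169326  2.32315253 -1.60831369]
a0 L1 L2 D h [-24.58502068 407.00666186 564.64444406 322.64741251 247.7105215 ] [31.42176181] [3.11026828 2.21246449 0.59368955 0.27371864 0.06199128]
```

{"name": "apply_moves", "arguments": {
  "linear": [
    [-0.03,-0.0068,0.033],
    [-0.06,-0.0068,0.068],
    [-0.06,-0.0068,0.068],
    [-0.06,-0.0068,0.068]
  ],
  "twist": [
    [0,1,0],
    [0,1,0],
    [0,1,0],
    [0,1,0]
  ],
  "claw": [0.05,0.05,0.05,0.05]
}}

```text
time_s: 3.22
ee_pos: [706.6, 20.9, 28.1]
tcp_rot: [-0.38, 0.017, 0.925, 0.009]
force: [-0.5, 0.7, 0.9]
grip_width: 49.6
grasp_force: 0.0
```

```bash
python3 - <<'E'
from h import *
s=snap('top','top1'); s2=snap('side','side1')
im=np.hstack([s['image'][60:330,80:400],s2['image'][100:370,150:470]]); cv2.imwrite('pics/v1.png',cv2.resize(im,None,fx=1.25,fy=1.25))
s=ctrl.state(); print(s['joint_pos'].round(2),s['ee_pos'].round(1),s['force'].round(1)); T=tgt(-2.1,45)
f=go((680,22.5,25),T);f=go((637,24,25),T,f)
E
```

```text
[-0.07  1.39  0.29 -0.03  2.24 -1.61] [707.1  20.7  28.6] [-0.3  0.2  0.6]
lin [0.0168, 0.0007, 0.0216] twist [0.2, 0.5, 0.1]
lin [0.0304, -0.0001, 0.0304] twist [0.0, 0.0, 0.0]
```

View pics/v1.png

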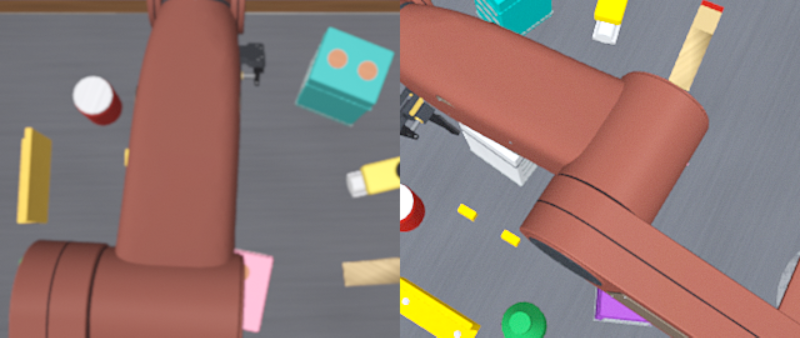

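{"name": "apply_moves", "arguments": {
  "linear": [
    [0.005,0,0.007],
    [0.01,0,0.014],
    [0.0155,0.0007,0.02],
    [0.0155,0.0007,0.02]
  ],
  "twist": [
    [0,0.5,0],
    [0,0.5,0],
    [0,0.5,0],
    [0,0.5,0]
  ],
  "claw": [0.05,0.05,0.05,0.05]
}}

```text
time_s: 3.82
ee_pos: [681.2, 22.4, 23.8]
tcp_rot: [-0.384, 0.017, 0.923, 0.009]
force: [1.3, -0.0, -0.2]
grip_width: 49.9
grasp_force: 0.2
```

{"name": "apply_moves", "arguments": {
  "linear": [
    [0.002,0,0.002],
    [0.004,0,0.004],
    [0.006,0,0.006],
    [0.008,0,0.008],
    [0.01,0,0.01],
    [0.012,0,0.012]
  ],
  "twist": [
    [0,0,0],
    [0,0,0],
    [0,0,0],
    [0,0,0],
    [0,0,0],
    [0,0,0]
  ],
  "claw": [0.05,0.05,0.05,0.05,0.05,0.05]
}}

```text
time_s: 4.58
ee_pos: [665.3, 23.4, 23.2]
tcp_rot: [-0.383, 0.016, 0.924, 0.01]
force: [6.8, 1.7, 3.8]
grip_width: 50.1
grasp_force: 3.6
```

{"name": "apply_moves", "arguments": {
  "linear": [
    [0.0025,0,0.0025],
    [0.005,0,0.005],
    [0.0075,0,0.0075],
    [0.01,0,0.01],
    [0.0125,0,0.0125],
    [0.015,0,0.015],
    [0.0175,0,0.0175],
    [0.02,0,0.02]
  ],
  "twist": [
    [0,0,0],
    [0,0,0],
    [0,0,0],
    [0,0,0],
    [0,0,0],
    [0,0,0],
    [0,0,0],
    [0,0,0]
  ],
  "claw": [0.05,0.05,0.05,0.05,0.05,0.05,0.05,0.05]
}}

```text
time_s: 5.58
ee_pos: [637.1, 23.8, 23.0]
tcp_rot: [-0.383, 0.017, 0.924, 0.009]
force: [7.5, 0.1, 2.0]
grip_width: 50.1
grasp_force: 3.4
```

```bash
python3 - <<'E'
from h import *
s=ctrl.state(); print(s['joint_pos'].round(2),s['ee_pos'].round(1),s['force'].round(1)); T=tgt(-2.1,45)
f=go((665,24,30),T);f=go((690,24,200),T,f)
s=snap('top','top2'); s2=snap('side','side2')
E
```

```text
[-0.07  1.13  0.76 -0.03  2.04 -1.61] [637.1  23.8  23. ] [7.5 0.1 2. ]
lin [-0.0148, 0.0013, -0.0246] twist [0.2, -0.0, 0.1]
lin [0.1025, 0.0009, -0.1379] twist [0.0, 0.0, 0.0]
```

{"name": "apply_moves", "arguments": {
  "linear": [
    [-0.007,0.001,-0.012],
    [-0.0148,0.001,-0.0246],
    [0.01,0.001,-0.06],
    [0.05,0.001,-0.115],
    [0.088,0.002,-0.162],
    [0.12,0.002,-0.195],
    [0.12,0.002,-0.195]
  ],
  "twist": [
    [0,0,0],
    [0,0,0],
    [0,0,0],
    [0,0,0],
    [0,0,0],
    [0,0,0],
    [0,0,0]
  ],
  "claw": [0.06,0.06,0.06,0.06,0.06,0.06,0.06]
}}

```text
time_s: 6.55
ee_pos: [690.9, 23.0, 250.6]
tcp_rot: [-0.38, 0.017, 0.925, 0.009]
force: [1.3, -0.1, -0.0]
grip_width: 59.8
grasp_force: 0.0
```

```bash
python3 - <<'E'
from h import *
s=ctrl.state(); print(s['joint_pos'].round(2),s['ee_pos'].round(1),s['force'].round(1)); T=tgt(-92.1,45)
f=go((573,-130,265),T);f=go((572,-60,30),T,f)
for uv,z in [((453,205),0),((516,228),0),((490,118),160),((563,147),160)]: print(px2w('top0',np.array(uv)*.7,z).round(0))
E
```

```text
[-0.07  1.17  0.27 -0.03  2.49 -1.62] [690.9  23.  250.6] [ 1.3 -0.1 -0. ]
lin [0.0901, -0.1572, 0.0682] twist [-63.3, 0.1, 63.9]
lin [-0.1167, -0.0036, 0.2156] twist [0.0, 0.0, 0.0]
[ 720. -146.    0.]
[ 682. -248.    0.]
[ 798. -176.  160.]
[ 757. -274.  160.]
```

{"name": "apply_moves", "arguments": {
  "linear": [
    [0.09,-0.157,0.068],
    [0.09,-0.157,0.068],
    [0.09,-0.157,0.068],
    [0.09,-0.157,0.068],
    [0.09,-0.157,0.068],
    [0.09,-0.157,0.068],
    [0.09,-0.157,0.068],
    [0.09,-0.157,0.068]
  ],
  "twist": [
    [-63.3,0,63.9],
    [-63.3,0,63.9],
    [-63.3,0,63.9],
    [-63.3,0,63.9],
    [-63.3,0,63.9],
    [-63.3,0,63.9],
    [-63.3,0,63.9],
    [-63.3,0,63.9]
  ],
  "claw": [0.06,0.06,0.06,0.06,0.06,0.06,0.06,0.06]
}}

```text
time_s: 7.55
ee_pos: [571.5, -130.2, 258.2]
tcp_rot: [-0.283, 0.636, 0.67, 0.259]
force: [-0.2, -0.2, 0.2]
grip_width: 60.1
grasp_force: 0.0
```

```bash
python3 - <<'E'
from h import *
s=ctrl.state(); print(s['joint_pos'].round(2),s['ee_pos'].round(1),s['force'].round(1)); T=tgt(-92.1,45)
f=go((573,-130,265),T);f=go((572,-60,30),T,f)
s=snap('top','top3'); s2=snap('side','side3')
im=np.hstack([s['image'][60:330,80:400],s2['image'][100:370,150:470]]); cv2.imwrite('pics/v2.png',cv2.resize(im,None,fx=1.25,fy=1.25))
E
```

```text
[-0.68  0.44  1.38  0.57  1.87 -0.71] [ 571.5 -130.2  258.2] [-0.2 -0.2  0.2]
lin [0.0049, 0.0015, -0.0047] twist [-4.3, -0.0, 3.3]
lin [-0.1167, -0.0036, 0.2156] twist [0.0, 0.0, 0.0]
```

View pics/v2.png

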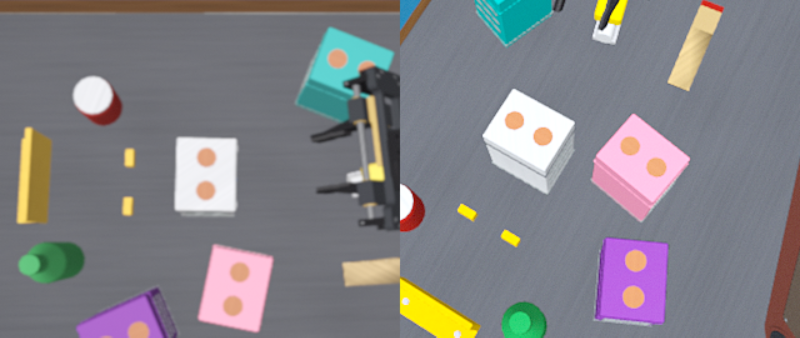

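The housing now stands roughly square to the stops, its top face from about (176,138) to (237,210) in the left panel. I measure it and plan the push.

```bash
cat >> h.py <<'E'
def meas(f,pts,z):
    W=[px2w(f,p,z) for p in pts]; c=np.mean(W,0)
    # order tl,tr,br,bl in top image: bl->tl is +x own
    v=(W[0]-W[3])+(W[1]-W[2]); yaw=np.degrees(np.arctan2(v[1],v[0])); print('centre',c.round(1),'yaw',yaw.round(1),'stopframe',stopframe(c).round(1),[np.linalg.norm(W[i]-W[(i+1)%4]).round(0) for i in range(4)])
E
python3 - <<'E'
from h import *
im=cv2.imread('pics/top3.png'); hsv=cv2.cvtColor(im,cv2.COLOR_BGR2HSV)
r=(slice(150,250),slice(200,300)); m=cv2.inRange(hsv,(0,0,195),(180,60,255)); z=np.zeros_like(m); z[165:232,212:275]=m[165:232,212:275]
z=cv2.morphologyEx(z,cv2.MORPH_CLOSE,np.ones((17,17))); c=max(cv2.findContours(z,0,2)[0],key=cv2.contourArea); b=cv2.boxPoints(cv2.minAreaRect(c)); print(b, cv2.contourArea(c))
meas('top3',[(220.5,170),(269.2,170.2),(269.8,228.2),(219.8,227.2)],160)
b=sorted(b.tolist(),key=lambda p:p[1]); t=sorted(b[:2]);bo=sorted(b[2:])
meas('top3',[t[0],t[1],bo[1],bo[0]],160)
E
```

```text
[[219.52408 227.84427]
 [220.73926 169.51541]
 [269.15573 170.52408]
 [267.94055 228.85294]] 2717.5
centre [573.1  17.7 160. ] yaw -0.8 stopframe [  -0.5 -132.6] [np.float64(92.0), np.float64(110.0), np.float64(93.0), np.float64(108.0)]
centre [572.6  18.6 160. ] yaw -1.9 stopframe [  -1.1 -131.7] [np.float64(91.0), np.float64(110.0), np.float64(90.0), np.float64(110.0)]
```

```bash
python3 - <<'E'
from h import *
T=tgt(-92.1,45)
f=go((570.5,-75,120),T);f=go((570.5,-75,25),T,f);f=go((571.5,-45,25),T,f);f=go((573.5,10,25),T,f);f=go((575,50,25),T,f)
E
```

```text
lin [-0.059, 0.006, 0.1366] twist [-4.5, -0.1, 3.4]
lin [-0.0672, 0.0, 0.0672] twist [0.0, 0.0, 0.0]
lin [0.0212, -0.0001, 0.0212] twist [0.0, 0.0, 0.0]
lin [0.0389, -0.0, 0.0389] twist [0.0, 0.0, 0.0]
lin [0.0283, 0.0, 0.0283] twist [0.0, 0.0, 0.0]
```

{"name": "apply_moves", "arguments": {
  "linear": [
    [-0.03,0.003,0.068],
    [-0.059,0.006,0.1366],
    [-0.059,0.006,0.1366],
    [-0.059,0.006,0.1366]
  ],
  "twist": [
    [-4.5,0,3.4],
    [-4.5,0,3.4],
    [-4.5,0,3.4],
    [-4.5,0,3.4]
  ],
  "claw": [0.06,0.06,0.06,0.06]
}}

```text
time_s: 8.15
ee_pos: [571.4, -72.7, 118.5]
tcp_rot: [-0.268, 0.662, 0.644, 0.275]
force: [0.2, 0.1, 0.8]
grip_width: 59.9
grasp_force: 0.0
```

{"name": "apply_moves", "arguments": {
  "linear": [
    [-0.034,0,0.034],
    [-0.067,0,0.067],
    [-0.067,0,0.067],
    [-0.057,0,0.077],
    [-0.046,0,0.088],
    [-0.046,0,0.088]
  ],
  "twist": [
    [0,0,0],
    [0,0,0],
    [0,0,0],
    [0,0,0],
    [0,0,0],
    [0,0,0]
  ],
  "claw": [0.06,0.06,0.06,0.06,0.06,0.06]
}}

```text
time_s: 8.9
ee_pos: [574.3, -43.5, 27.6]
tcp_rot: [-0.265, 0.662, 0.644, 0.276]
force: [-0.5, 0.5, 0.1]
grip_width: 60.1
grasp_force: 0.0
```

{"name": "apply_moves", "arguments": {
  "linear": [
    [0.0025,0,0.0025],
    [0.005,0,0.005],
    [0.0075,0,0.0075],
    [0.01,0,0.01],
    [0.0125,0,0.0125],
    [0.015,0,0.015],
    [0.0175,0,0.0175],
    [0.02,0,0.02]
  ],
  "twist": [
    [0,0,0],
    [0,0,0],
    [0,0,0],
    [0,0,0],
    [0,0,0],
    [0,0,0],
    [0,0,0],
    [0,0,0]
  ],
  "claw": [0.06,0.06,0.06,0.06,0.06,0.06,0.06,0.06]
}}

```text
time_s: 9.9
ee_pos: [575.2, -17.8, 25.8]
tcp_rot: [-0.264, 0.664, 0.643, 0.276]
force: [0.3, -3.9, -0.4]
grip_width: 59.9
grasp_force: 2.5
```

{"name": "apply_moves", "arguments": {
  "linear": [
    [0.0025,0,0.0025],
    [0.005,0,0.005],
    [0.0075,0,0.0075],
    [0.01,0,0.01],
    [0.0125,0,0.0125],
    [0.015,0,0.015],
    [0.0175,0,0.0175],
    [0.02,0,0.02]
  ],
  "twist": [
    [0,0,0],
    [0,0,0],
    [0,0,0],
    [0,0,0],
    [0,0,0],
    [0,0,0],
    [0,0,0],
    [0,0,0]
  ],
  "claw": [0.06,0.06,0.06,0.06,0.06,0.06,0.06,0.06]
}}

```text
time_s: 10.9
ee_pos: [576.1, 10.6, 25.7]
tcp_rot: [-0.264, 0.664, 0.643, 0.276]
force: [-1.0, -5.0, 0.1]
grip_width: 60.1
grasp_force: 2.5
```

```bash
python3 - <<'E'
from h import *
T=tgt(-92.1,45); s=ctrl.state(); print(s['ee_pos'],s['force'])
print(rot(s['tcp_rot']).as_matrix().round(3))
f=go((575,40,25),T);f=go((575,55,25),T,f)
E
```

```text
[576.08500343  10.55613839  25.73688614] [-1.0404117  -5.04297602  0.05010225]
[[ 0.021  0.999  0.026]
 [ 0.708 -0.033  0.705]
 [ 0.706  0.003 -0.708]]
lin [0.0203, -0.0021, 0.0213] twist [0.0, 0.1, 0.3]
lin [0.0106, -0.0005, 0.0106] twist [0.0, 0.0, 0.0]
```

{"name": "apply_moves", "arguments": {
  "linear": [
    [0.0025,0,0.0025],
    [0.005,-0.001,0.005],
    [0.0075,-0.001,0.0075],
    [0.01,-0.001,0.01],
    [0.0125,-0.001,0.0125],
    [0.015,-0.001,0.015],
    [0.0175,-0.001,0.0175],
    [0.02,-0.001,0.02]
  ],
  "twist": [
    [0,0,0],
    [0,0,0],
    [0,0,0],
    [0,0,0],
    [0,0,0],
    [0,0,0],
    [0,0,0],
    [0,0,0]
  ],
  "claw": [0.06,0.06,0.06,0.06,0.06,0.06,0.06,0.06]
}}

```text
time_s: 11.9
ee_pos: [575.4, 40.3, 25.8]
tcp_rot: [-0.266, 0.663, 0.643, 0.276]
force: [-0.2, -4.9, 0.5]
grip_width: 59.7
grasp_force: 2.3
```

{"name": "apply_moves", "arguments": {
  "linear": [
    [0.001,0,0.001],
    [0.002,0,0.002],
    [0.003,0,0.003],
    [0.004,0,0.004],
    [0.005,0,0.005],
    [0.006,0,0.006],
    [0.006,0,0.006]
  ],
  "twist": [
    [0,0,0],
    [0,0,0],
    [0,0,0],
    [0,0,0],
    [0,0,0],
    [0,0,0],
    [0,0,0]
  ],
  "claw": [0.06,0.06,0.06,0.06,0.06,0.06,0.06]
}}

```text
time_s: 12.78
ee_pos: [575.7, 48.7, 25.8]
tcp_rot: [-0.266, 0.663, 0.643, 0.276]
force: [0.8, -3.7, -0.1]
grip_width: 60.0
grasp_force: 1.7
```

{"name": "apply_moves", "arguments": {
  "linear": [
    [0.0007,0,0.0007],
    [0.0014,0,0.0014],
    [0.0021,0,0.0021],
    [0.0028,0,0.0028],
    [0.0035,0,0.0035]
  ],
  "twist": [
    [0,0,0],
    [0,0,0],
    [0,0,0],
    [0,0,0],
    [0,0,0]
  ],
  "claw": [0.06,0.06,0.06,0.06,0.06]
}}

```text
time_s: 13.4
ee_pos: [576.0, 53.4, 25.9]
tcp_rot: [-0.265, 0.663, 0.643, 0.276]
force: [-0.5, -5.3, 0.4]
grip_width: 60.1
grasp_force: 2.5
```

{"name": "apply_moves", "arguments": {
  "linear": [
    [0.0005,0,0.0005],
    [0.001,0,0.001],
    [0.0015,0,0.0015],
    [0.002,0,0.002]
  ],
  "twist": [
    [0,0,0],
    [0,0,0],
    [0,0,0],
    [0,0,0]
  ],
  "claw": [0.06,0.06,0.06,0.06]
}}

```text
time_s: 13.9
ee_pos: [576.1, 56.3, 25.9]
tcp_rot: [-0.265, 0.663, 0.643, 0.276]
force: [-0.2, -5.4, -0.1]
grip_width: 60.1
grasp_force: 2.5
```

{"name": "apply_moves", "arguments": {
  "linear": [
    [0.0005,0,0.0005],
    [0.001,0,0.001],
    [0.0015,0,0.0015],
    [0.002,0,0.002]
  ],
  "twist": [
    [0,0,0],
    [0,0,0],
    [0,0,0],
    [0,0,0]
  ],
  "claw": [0.06,0.06,0.06,0.06]
}}

```text
time_s: 14.4
ee_pos: [576.2, 57.0, 25.8]
tcp_rot: [-0.264, 0.664, 0.643, 0.275]
force: [-4.5, -17.5, 3.9]
grip_width: 59.9
grasp_force: 8.4
```

```bash
python3 - <<'E'
from h import *
s=snap('top','top4'); print(ctrl.state()['ee_pos'],ctrl.state()['force'])
cv2.imwrite('pics/v3.png',cv2.resize(s['image'][130:270,120:320],None,fx=4,fy=4,interpolation=cv2.INTER_CUBIC))
E
```

```text
[576.18516317  56.94742908  25.81783775] [ -4.35784768 -16.55029966   2.84214977]
```

View pics/v3.png

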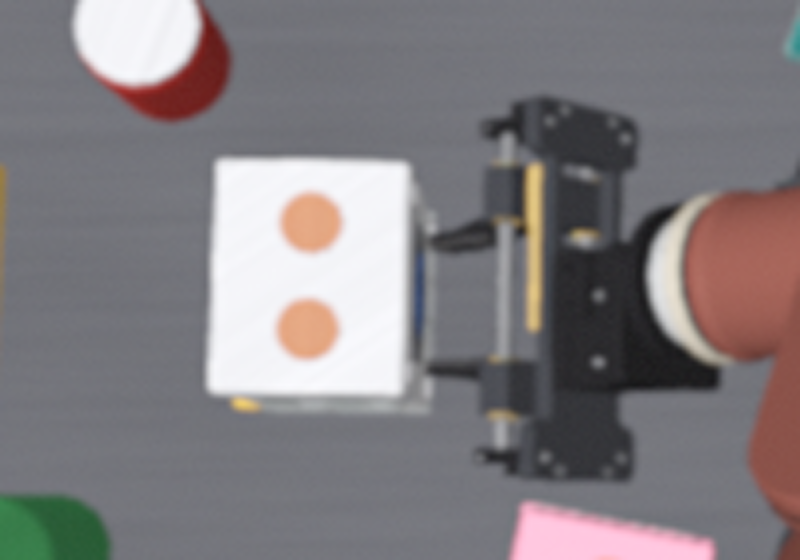

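The housing is pressed against the stops: the force rose to 17 N, and the top corners are at (215,160), (409,163), (405,395) and (208,392) in the crop.

```bash
python3 - <<'E'
from h import *
meas('top4',[(u/4+120-.4,v/4+130-.4) for u,v in [(215,160),(409,163),(405,395),(208,392)]],160)
T=tgt(-92.1,30); T2=tgt(-92.1,45)
f=go((575.5,30,28),T2);f=go((574.8,10,128),T2,f);f=go((575.5,35,128),T2,f)
E
```

```text
centre [574.3 106.7 160. ] yaw -1.5 stopframe [ -2.6 -43.7] [np.float64(90.0), np.float64(109.0), np.float64(90.0), np.float64(109.0)]
lin [-0.0176, 0.0002, -0.0205] twist [-0.0, 0.2, 0.3]
lin [0.0566, 0.0, -0.0849] twist [0.0, 0.0, 0.0]
lin [0.0177, -0.0002, 0.0177] twist [0.0, 0.0, 0.0]
```

{"name": "apply_moves", "arguments": {
  "linear": [
    [-0.009,0,-0.01],
    [-0.0176,0,-0.0205],
    [0,0,-0.055],
    [0.039,0,-0.105],
    [0.042,0,-0.108],
    [0.042,0,-0.108]
  ],
  "twist": [
    [0,0,0],
    [0,0,0],
    [0,0,0],
    [0,0,0],
    [0,0,0],
    [0,0,0]
  ],
  "claw": [0.06,0.06,0.06,0.06,0.06,0.06]
}}

```text
time_s: 15.2
ee_pos: [574.3, 12.3, 132.1]
tcp_rot: [-0.265, 0.663, 0.643, 0.276]
force: [-0.2, -0.2, -0.4]
grip_width: 60.1
grasp_force: 0.0
```

{"name": "apply_moves", "arguments": {
  "linear": [
    [0.008,0,0.008],
    [0.016,0,0.016],
    [0.022,0,0.022],
    [0.028,0,0.028],
    [0.031,0,0.031]
  ],
  "twist": [
    [0,0,0],
    [0,0,0],
    [0,0,0],
    [0,0,0],
    [0,0,0]
  ],
  "claw": [0.06,0.06,0.06,0.06,0.06]
}}

```text
time_s: 15.82
ee_pos: [575.6, 56.9, 131.8]
tcp_rot: [-0.265, 0.663, 0.643, 0.276]
force: [-1.1, -4.4, 2.4]
grip_width: 59.5
grasp_force: 2.3
```

{"name": "apply_moves", "arguments": {
  "linear": [
    [0.0025,0,0.0025],
    [0.005,0,0.005],
    [0.0075,0,0.0075],
    [0.01,0,0.01],
    [0.0125,0,0.0125],
    [0.015,0,0.015],
    [0.0175,0,0.0175],
    [0.02,0,0.02]
  ],
  "twist": [
    [0,0,0],
    [0,0,0],
    [0,0,0],
    [0,0,0],
    [0,0,0],
    [0,0,0],
    [0,0,0],
    [0,0,0]
  ],
  "claw": [0.06,0.06,0.06,0.06,0.06,0.06,0.06,0.06]
}}

```text
time_s: 16.82
ee_pos: [578.4, 83.2, 133.8]
tcp_rot: [-0.264, 0.664, 0.643, 0.277]
force: [-0.1, -6.2, 7.0]
grip_width: 60.4
grasp_force: 3.7
```

{"name": "apply_moves", "arguments": {
  "linear": [
    [0.0025,0,0.0025],
    [0.005,0,0.005],
    [0.0075,0,0.0075],
    [0.01,0,0.01],
    [0.0125,0,0.0125],
    [0.015,0,0.015],
    [0.0175,0,0.0175],
    [0.02,0,0.02]
  ],
  "twist": [
    [0,0,0],
    [0,0,0],
    [0,0,0],
    [0,0,0],
    [0,0,0],
    [0,0,0],
    [0,0,0],
    [0,0,0]
  ],
  "claw": [0.06,0.06,0.06,0.06,0.06,0.06,0.06,0.06]
}}

```text
time_s: 17.82
ee_pos: [579.3, 112.3, 134.2]
tcp_rot: [-0.264, 0.663, 0.643, 0.277]
force: [-0.9, -3.5, 8.3]
grip_width: 60.2
grasp_force: 3.2
```

{"name": "apply_moves", "arguments": {
  "linear": [
    [0.0025,0,0.0025],
    [0.005,0,0.005],
    [0.0075,0,0.0075],
    [0.01,0,0.01],
    [0.0125,0,0.0125],
    [0.015,0,0.015]
  ],
  "twist": [
    [0,0,0],
    [0,0,0],
    [0,0,0],
    [0,0,0],
    [0,0,0],
    [0,0,0]
  ],
  "claw": [0.06,0.06,0.06,0.06,0.06,0.06]
}}

```text
time_s: 18.58
ee_pos: [577.8, 134.4, 131.5]
tcp_rot: [-0.266, 0.663, 0.643, 0.275]
force: [0.0, -0.2, 0.4]
grip_width: 60.0
grasp_force: 0.0
```

```bash
python3 - <<'E'
from h import *
a=snap('top','top5');b=snap('side','side5'); print(ctrl.state()['ee_pos'],ctrl.state()['force'])
im=np.hstack([a['image'][110:290,80:320],b['image'][150:330,120:360]])
cv2.imwrite('pics/v4.png',cv2.resize(im,None,fx=1.66,fy=1.66,interpolation=cv2.INTER_CUBIC))
E
```

```text
[577.84083    134.48382465 131.58273139] [ 0.6090579   0.62680853 -0.20246076]
```

View pics/v4.png

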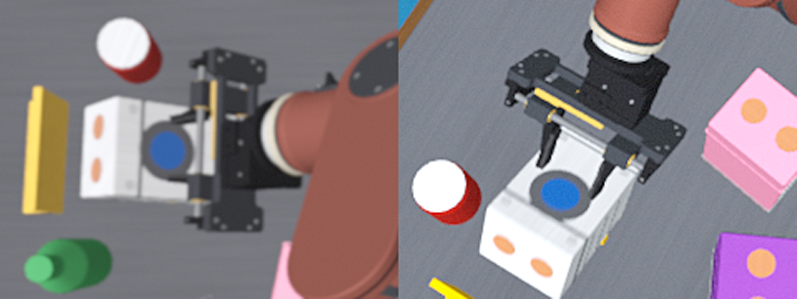

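The housing has tipped and lies cap up, head toward the plate. I retreat and measure how it lies.

{"name": "apply_moves", "arguments": {
  "linear": [
    [0.02,0,-0.04],
    [0.03,0,-0.08],
    [0.03,0,-0.13],
    [0.03,0,-0.19],
    [0.03,0,-0.23],
    [0.03,0,-0.23]
  ],
  "twist": [
    [0,0,0],
    [0,0,0],
    [0,0,0],
    [0,0,0],
    [0,0,0],
    [0,0,0]
  ],
  "claw": [0.06,0.06,0.06,0.08,0.087,0.087]
}}

```text
time_s: 19.42
ee_pos: [574.4, -9.7, 318.0]
tcp_rot: [-0.263, 0.664, 0.643, 0.277]
force: [-0.5, 0.1, -0.1]
grip_width: 81.3
grasp_force: 0.0
```

```bash
python3 - <<'E'
from h import *
T=tgt(-85.6,0); s=ctrl.state(); print(s['ee_pos'].round(1),s['joint_pos'].round(2))
f=go((417.8,-352,250),T); f=go((417.8,-352,20),T,f)
E
```

```text
[574.4  -9.7 318. ] [-0.55  0.21  1.55  0.68  1.78 -0.51]
lin [-0.2935, -0.145, -0.1977] twist [2.9, -44.8, -5.9]
lin [0.0, 0.0, 0.23] twist [0.0, 0.0, 0.0]
```

{"name": "apply_moves", "arguments": {
  "linear": [
    [-0.2935,-0.145,-0.1977],
    [-0.2935,-0.145,-0.1977],
    [-0.2935,-0.145,-0.1977],
    [-0.2935,-0.145,-0.1977],
    [-0.2935,-0.145,-0.1977],
    [-0.2935,-0.145,-0.1977],
    [-0.2935,-0.145,-0.1977],
    [-0.2935,-0.145,-0.1977]
  ],
  "twist": [
    [2.9,-44.8,-5.9],
    [2.9,-44.8,-5.9],
    [2.9,-44.8,-5.9],
    [2.9,-44.8,-5.9],
    [2.9,-44.8,-5.9],
    [2.9,-44.8,-5.9],
    [2.9,-44.8,-5.9],
    [2.9,-44.8,-5.9]
  ],
  "claw": [0.087,0.087,0.087,0.087,0.087,0.087,0.087,0.087]
}}

```text
time_s: 20.42
ee_pos: [417.0, -348.9, 246.0]
tcp_rot: [-0.004, 0.679, 0.734, -0.0]
force: [0.1, 0.7, 0.2]
grip_width: 86.7
grasp_force: 0.0
```

```bash
python3 - <<'E'
from h import *
T=tgt(-85.6,0); s=ctrl.state(); print(s['ee_pos'].round(1),s['joint_pos'].round(2))
f=go((417.8,-352,100),T); f=go((417.8,-352,18),T,f)
a=snap('top','top6'); w=snap('wrist','w6')
im=np.hstack([cv2.resize(a['image'][130:250,90:290],(500,300),interpolation=cv2.INTER_CUBIC),cv2.resize(w['image'],(300,225))[:225].copy() if 0 else cv2.copyMakeBorder(cv2.resize(w['image'],(300,225)),0,75,0,0,0)])
cv2.imwrite('pics/v5.png',im)
for p in [(417.2,-346.6,50),(407.5,-222,4)]: print(w2px('w6',p)*300/560)
E
```

```text
[ 417.  -348.9  246. ] [-0.84  0.02  1.7  -0.    1.43 -0.92]
lin [-0.004, 0.0014, 0.146] twist [-0.3, -0.3, 0.1]
lin [0.0, 0.0, 0.082] twist [0.0, 0.0, 0.0]
[151.42855386  94.51578864]
[151.69176053  30.10924866]
```

View pics/v5.png

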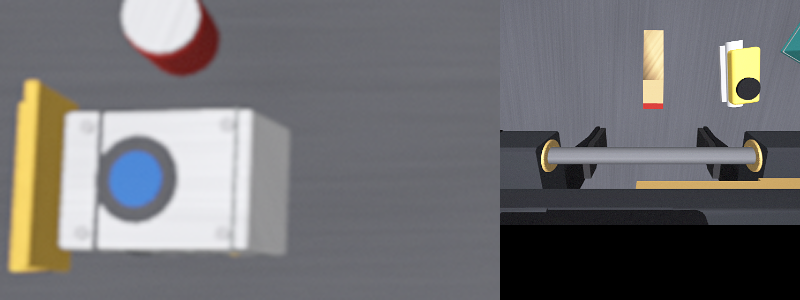

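The housing lies squarely over the stops with its head near the plate. The raised end's lower corners are at (290,128) and (286,255). In the wrist view the wedge is centred, thin end away, about 3 mm to the right of the prediction.

```bash
python3 - <<'E'
from h import *
for n,u,v,z in [('head',65,112,88),('head',58,248,88),('base top',252,108,123),('base top',247,250,123),('base low',290,129,35),('base low',286,255,35)]:
    p=px2w('top6',(u/2.5+90-.3,v/2.5+130-.3),z); print(n,p.round(1),stopframe(p).round(1))
E
```

```text
head [636.  280.9  88. ] [ 52.7 132.8]
head [525.4 284.6  88. ] [-58.  132.4]
base top [630.6 124.5 123. ] [ 53.  -23.8]
base top [519.1 128.4 123. ] [-58.6 -24. ]
base low [629.1 105.7  35. ] [ 52.2 -42.6]
base low [519.3 109.6  35. ] [-57.7 -42.8]
```

{"name": "apply_moves", "arguments": {
  "linear": [
    [-0.004,0.003,0.06],
    [-0.004,0.003,0.12],
    [-0.004,0.003,0.17],
    [-0.004,0.003,0.21],
    [-0.004,0.003,0.226],
    [-0.004,0.003,0.226]
  ],
  "twist": [
    [-0.3,-0.3,0],
    [-0.3,-0.3,0],
    [-0.3,-0.3,0],
    [-0.3,-0.3,0],
    [-0.3,-0.3,0],
    [-0.3,-0.3,0]
  ],
  "claw": [0.087,0.087,0.087,0.087,0.087,0.087]
}}

```text
time_s: 21.28
ee_pos: [419.8, -351.9, 21.2]
tcp_rot: [0.0, 0.678, 0.735, -0.0]
force: [0.0, -0.3, 0.0]
grip_width: 86.9
grasp_force: 0.0
```

{"name": "apply_moves", "arguments": {
  "linear": [
    [0,0,0],
    [0,0,0],
    [0,0,0],
    [0,0,0],
    [0,0,0],
    [0,0,0],
    [0,0,0],
    [0,0,0]
  ],
  "twist": [
    [0,0,0],
    [0,0,0],
    [0,0,0],
    [0,0,0],
    [0,0,0],
    [0,0,0],
    [0,0,0],
    [0,0,0]
  ],
  "claw": [0.05,0.03,0.03,0.03,0.03,0.03,0.03,0.03],
  "squeeze": 35
}}

```text
time_s: 22.28
ee_pos: [419.5, -353.1, 21.6]
tcp_rot: [0.001, 0.679, 0.735, -0.001]
force: [-1.7, -1.0, 0.7]
grip_width: 39.8
grasp_force: 35.0
```

{"name": "apply_moves", "arguments": {
  "linear": [
    [0,0,-0.03],
    [0,0,-0.08],
    [0,0,-0.14],
    [0,0,-0.19],
    [0,0,-0.19]
  ],
  "twist": [
    [0,0,0],
    [0,0,0],
    [0,0,0],
    [0,0,0],
    [0,0,0]
  ],
  "claw": [0.03,0.03,0.03,0.03,0.03]
}}

```text
time_s: 22.9
ee_pos: [421.4, -354.8, 216.9]
tcp_rot: [0.006, 0.678, 0.735, -0.001]
force: [-0.1, -0.4, -1.4]
grip_width: 39.7
grasp_force: 35.0
```

```bash
python3 - <<'E'
from h import *
T=tgt(-92.1,0); s=ctrl.state(); print(s['ee_pos'].round(1),s['joint_pos'].round(2),s['force'],s['grip_width'])
f=go((570.9,-56,212),T); f=go((570.9,-56,30),T,f)
E
```

```text
[ 421.4 -354.8  216.9] [-0.84  0.04  1.74 -0.    1.35 -0.92] [-0.05576697 -0.3881188  -1.40135919] 39.70174461042873
lin [0.2861, 0.1727, 0.0032] twist [0.4, 0.5, 6.6]
lin [0.0, 0.0, 0.182] twist [0.0, 0.0, 0.0]
```

{"name": "apply_moves", "arguments": {
  "linear": [
    [0.036,0.022,0],
    [0.072,0.043,0],
    [0.108,0.065,0],
    [0.144,0.087,0],
    [0.18,0.109,0],
    [0.22,0.133,0],
    [0.256,0.155,0],
    [0.286,0.173,0.003]
  ],
  "twist": [
    [0,0,1],
    [0,0,2],
    [0,0,3],
    [0,0,4],
    [0,0,5],
    [0,0,6],
    [0.4,0.5,6.6],
    [0.4,0.5,6.6]
  ],
  "claw": [0.03,0.03,0.03,0.03,0.03,0.03,0.03,0.03]
}}

```text
time_s: 23.9
ee_pos: [568.8, -52.1, 206.0]
tcp_rot: [-0.006, 0.72, 0.694, -0.001]
force: [-0.2, -0.2, -1.3]
grip_width: 39.2
grasp_force: 35.0
```

```bash
python3 - <<'E'
from h import *
T=tgt(-92.1,0); s=ctrl.state(); print(s['ee_pos'].round(1),s['joint_pos'].round(2),s['force'],s['grip_width'])
f=go((570.9,-56,40),T); f=go((570.9,-56,21.5),T,f)
E
```

```text
[568.8 -52.1 206. ] [-0.23  0.11  1.68  0.01  1.36 -0.2 ] [-0.24246963 -0.22223295 -1.25691592] 39.235998619842526
lin [-0.005, 0.0037, 0.1659] twist [-0.5, -0.4, 0.1]
lin [0.0, 0.0, 0.0185] twist [0.0, 0.0, 0.0]
```

{"name": "apply_moves", "arguments": {
  "linear": [
    [-0.002,0.002,0.04],
    [-0.004,0.003,0.09],
    [-0.004,0.003,0.13],
    [-0.004,0.003,0.155],
    [-0.004,0.003,0.164],
    [-0.004,0.003,0.164]
  ],
  "twist": [
    [0,0,0],
    [0,0,0],
    [0,0,0],
    [0,0,0],
    [0,0,0],
    [0,0,0]
  ],
  "claw": [0.03,0.03,0.03,0.03,0.03,0.03]
}}

```text
time_s: 24.65
ee_pos: [570.1, -56.7, 42.9]
tcp_rot: [-0.005, 0.72, 0.694, -0.001]
force: [-0.5, 0.4, -0.6]
grip_width: 39.3
grasp_force: 35.0
```

```bash
python3 - <<'E'
from h import *
T=tgt(-92.1,0); s=ctrl.state(); print(s['ee_pos'].round(1),s['joint_pos'].round(2),s['force'],s['grip_width'])
f=go((570.9,-56,24),T); f=go((570.9,-56,21.5),T,f)
a=snap('top','top7'); b=snap('side','side7')
im=np.hstack([cv2.resize(a['image'][140:260,140:340],(400,240),interpolation=cv2.INTER_CUBIC),cv2.resize(b['image'][130:250,200:400],(400,240),interpolation=cv2.INTER_CUBIC)])
cv2.imwrite('pics/v6.png',im)
E
```

```text
[570.1 -56.7  42.9] [-0.24  0.3   1.79  0.01  1.06 -0.21] [-0.51402572  0.42548155 -0.63306847] 39.33664979408178
lin [0.0006, 0.001, 0.0189] twist [-0.5, -0.4, 0.0]
lin [0.0, 0.0, 0.0025] twist [0.0, 0.0, 0.0]
```

View pics/v6.png

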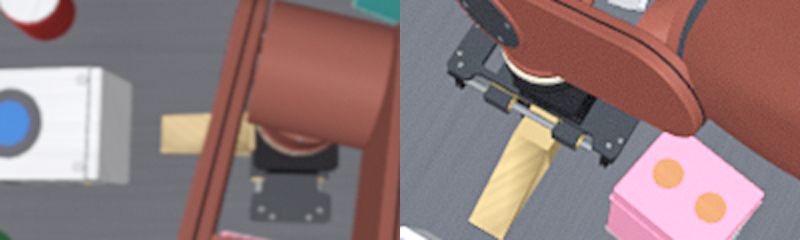

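The wedge is held flat ahead of the gap, its tip at (162,115) to (162,153) in the left panel. I lower it and check where the tip sits.

```bash
python3 - <<'E'
from h import *
for v in (115,153):
    p=px2w('top7',(162/2+140-.25,v/2+140-.25),25); print(p.round(1),stopframe(p).round(1))
E
```

```text
[594.9  74.2  25. ] [ 19.2 -75.3]
[553.   74.5  25. ] [-22.7 -76.6]
```

{"name": "apply_moves", "arguments": {
  "linear": [
    [0.0005,0.001,0.008],
    [0.0005,0.001,0.015],
    [0.0005,0.001,0.019],
    [0.0005,0.001,0.021],
    [0.0005,0.001,0.021]
  ],
  "twist": [
    [-0.5,-0.4,0],
    [-0.5,-0.4,0],
    [-0.5,-0.4,0],
    [-0.5,-0.4,0],
    [-0.5,-0.4,0]
  ],
  "claw": [0.03,0.03,0.03,0.03,0.03]
}}

```text
time_s: 25.38
ee_pos: [571.7, -56.2, 22.8]
tcp_rot: [0.001, 0.72, 0.694, 0.0]
force: [-0.1, -0.6, -1.2]
grip_width: 39.8
grasp_force: 35.0
```

{"name": "apply_moves", "arguments": {
  "linear": [
    [0,0,0.001],
    [0,0,0.002],
    [0,0,0.002]
  ],
  "twist": [
    [0,0,0],
    [0,0,0],
    [0,0,0]
  ],
  "claw": [0.03,0.03,0.03]
}}

```text
time_s: 25.75
ee_pos: [572.1, -56.3, 21.6]
tcp_rot: [0.001, 0.72, 0.694, 0.001]
force: [-1.6, 0.4, 3.6]
grip_width: 39.9
grasp_force: 35.0
```

{"name": "apply_moves", "arguments": {
  "linear": [
    [0.007,0,0],
    [0.015,0,0],
    [0.025,0,0],
    [0.035,0,0],
    [0.045,0,0],
    [0.055,0,0],
    [0.065,0,0],
    [0.07,0,0]
  ],
  "twist": [
    [0,0,0],
    [0,0,0],
    [0,0,0],
    [0,0,0],
    [0,0,0],
    [0,0,0],
    [0,0,0],
    [0,0,0]
  ],
  "claw": [0.03,0.03,0.03,0.03,0.03,0.03,0.03,0.03]
}}

```text
time_s: 26.75
ee_pos: [574.9, 14.2, 21.6]
tcp_rot: [0.002, 0.719, 0.695, 0.001]
force: [-0.7, -4.9, 5.5]
grip_width: 39.8
grasp_force: 35.0
```

{"name": "apply_moves", "arguments": {
  "linear": [
    [0.003,0,0],
    [0.006,0,0],
    [0.009,0,0],
    [0.012,0,0],
    [0.015,0,0],
    [0.018,0,0],
    [0.021,0,0],
    [0.024,0,0]
  ],
  "twist": [
    [0,0,0],
    [0,0,0],
    [0,0,0],
    [0,0,0],
    [0,0,0],
    [0,0,0],
    [0,0,0],
    [0,0,0]
  ],
  "claw": [0.03,0.03,0.03,0.03,0.03,0.03,0.03,0.03]
}}

```text
time_s: 27.75
ee_pos: [575.7, 37.8, 21.6]
tcp_rot: [0.002, 0.719, 0.695, 0.001]
force: [-0.8, -5.8, 6.3]
grip_width: 39.9
grasp_force: 35.0
```

{"name": "apply_moves", "arguments": {
  "linear": [
    [0.002,0,0],
    [0.004,0,0],
    [0.006,0,0],
    [0.008,0,0],
    [0.01,0,0],
    [0.012,0,0]
  ],
  "twist": [
    [0,0,0],
    [0,0,0],
    [0,0,0],
    [0,0,0],
    [0,0,0],
    [0,0,0]
  ],
  "claw": [0.03,0.03,0.03,0.03,0.03,0.03]
}}

```text
time_s: 28.5
ee_pos: [576.2, 48.5, 21.6]
tcp_rot: [0.002, 0.719, 0.695, -0.0]
force: [-0.1, -11.2, 6.3]
grip_width: 40.1
grasp_force: 35.0
```

{"name": "apply_moves", "arguments": {
  "linear": [
    [0.0015,0,0],
    [0.003,0,0],
    [0.0045,0,0],
    [0.006,0,0],
    [0.0075,0,0],
    [0.009,0,0]
  ],
  "twist": [
    [0,0,0],
    [0,0,0],
    [0,0,0],
    [0,0,0],
    [0,0,0],
    [0,0,0]
  ],
  "claw": [0.03,0.03,0.03,0.03,0.03,0.03]
}}

```text
time_s: 29.25
ee_pos: [576.5, 57.5, 21.6]
tcp_rot: [0.002, 0.719, 0.694, -0.0]
force: [-0.4, -10.4, 6.7]
grip_width: 39.9
grasp_force: 35.0
```

{"name": "apply_moves", "arguments": {
  "linear": [
    [0.001,0,0],
    [0.002,0,0],
    [0.003,0,0],
    [0.004,0,0],
    [0.005,0,0]
  ],
  "twist": [
    [0,0,0],
    [0,0,0],
    [0,0,0],
    [0,0,0],
    [0,0,0]
  ],
  "claw": [0.03,0.03,0.03,0.03,0.03]
}}

```text
time_s: 29.88
ee_pos: [576.7, 60.2, 21.6]
tcp_rot: [0.004, 0.719, 0.695, -0.001]
force: [-1.2, -21.1, 6.5]
grip_width: 39.9
grasp_force: 35.0
```

{"name": "apply_moves", "arguments": {
  "linear": [
    [0.001,0,0],
    [0.002,0,0],
    [0.003,0,0],
    [0.004,0,0],
    [0.004,0,0]
  ],
  "twist": [
    [0,0,0],
    [0,0,0],
    [0,0,0],
    [0,0,0],
    [0,0,0]
  ],
  "claw": [0.03,0.03,0.03,0.03,0.03]
}}

```text
time_s: 30.5
ee_pos: [576.9, 63.2, 21.6]
tcp_rot: [0.004, 0.719, 0.694, -0.002]
force: [-0.0, -22.7, 6.5]
grip_width: 39.9
grasp_force: 35.0
```

{"name": "apply_moves", "arguments": {
  "linear": [
    [0,0,0],
    [0,0,0],
    [0,0,0],
    [0,0,0]
  ],
  "twist": [
    [0,0,0],
    [0,0,0],
    [0,0,0],
    [0,0,0]
  ],
  "claw": [0.06,0.07,0.07,0.07]
}}

```text
time_s: 31.0
ee_pos: [575.9, 68.3, 20.6]
tcp_rot: [0.001, 0.719, 0.695, 0.0]
force: [1.0, -0.7, 0.0]
grip_width: 67.8
grasp_force: 0.0
```

{"name": "apply_moves", "arguments": {
  "linear": [
    [0,0,-0.02],
    [0,0,-0.06],
    [-0.01,0,-0.11],
    [-0.05,0,-0.16],
    [-0.1,0,-0.21],
    [-0.15,0,-0.25],
    [-0.2,0,-0.27],
    [-0.2,0,-0.27]
  ],
  "twist": [
    [0,0,0],
    [0,0,0],
    [0,0,0],
    [0,0,0],
    [0,0,0],
    [0,0,0],
    [0,0,0],
    [0,0,0]
  ],
  "claw": [0.07,0.07,0.07,0.07,0.07,0.07,0.07,0.07]
}}

```text
time_s: 32.0
ee_pos: [569.4, -136.0, 295.9]
tcp_rot: [0.005, 0.721, 0.693, 0.002]
force: [-0.0, -0.4, -0.5]
grip_width: 70.0
grasp_force: 0.0
```

```bash
python3 - <<'E'
from h import *
s=ctrl.state(); print(s['ee_pos'],s['force'])
a=snap('top','top8'); b=snap('side','side8')
im=np.hstack([cv2.resize(a['image'][130:250,90:290],(400,240),interpolation=cv2.INTER_CUBIC),cv2.resize(b['image'][180:348,120:400],(400,240),interpolation=cv2.INTER_CUBIC)])
cv2.imwrite('pics/v7.png',im)
E
```

```text
[ 569.36668938 -135.96683847  295.86751926] [-0.01716189 -0.35199878 -0.46891294]
```

View pics/v7.png

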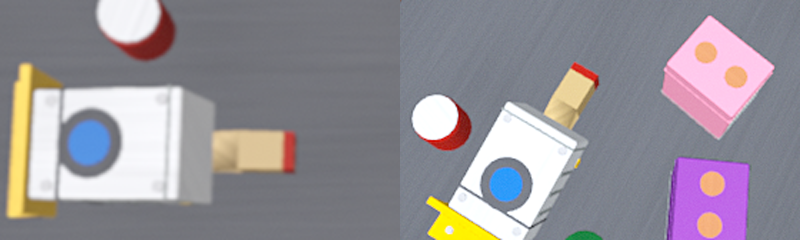

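The housing's head is against the plate. The wedge is under the raised end, its red tail end at (295,132) to (295,173) in the left panel. I check these numbers and hand in if they fit.

```bash
python3 - <<'E'
from h import *
g=lambda u,v,z: stopframe(px2w('top8',(u/2+90-.25,v/2+130-.25),z))
t=(g(295,132,50)+g(295,173,50))/2; print('tail end',t.round(1),'tip y',t[1]+155)
print('ramp start',((g(237,130,50)+g(237,171,50))/2).round(1))
for q in [(34,88,88),(29,199,88),(182,87,125),(179,204,125),(214,103,38),(211,200,38)]: print(q,g(*q).round(1))
E
```

```text
tail end [  -2.1 -113.2] tip y 41.76514865554441
ramp start [ -1.3 -51.6]
(34, 88, 88) [ 53.8 150.7]
(29, 199, 88) [-59.  149.4]
(182, 87, 125) [51.5 -5.2]
(179, 204, 125) [-63.   -6.7]
(214, 103, 38) [ 51.3 -23.7]
(211, 200, 38) [-54.  -24.2]
```

```bash
python3 -c "
from cell import ctrl
print(ctrl.job_done())"
```

```text
the job is handed in; nothing more can be done
None
```

The job is handed in; the result was not reported back. By my last camera check the housing lies cap up over the stops, about 3 mm off centre, with its head against the plate. The wedge is released, its tip roughly 42 mm past the stops' near faces. It was still pushing back with about 22 N just before I let go, though I could not measure the load on it afterwards.

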